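# Rake glass chunks level in the casting tray

### The arm

A 6-joint arm with a two-finger parallel gripper is mounted at the origin on the work surface. World frame = base frame: x ahead of the robot, y to its left, z up, the work surface at z = 0. Lengths are in m, angles in degrees, forces in N, time in s.
With the tool pointing down it reaches from about 0.25 to 0.725 m from the base axis. Payload 9.7 kg.
Tool frame: the origin (TCP) lies midway between the tips of the shut fingers; the grasp point (between the pads) lies 19 mm behind it; z points along the fingers, y is the line along which they close (so a half turn about z gives the same grasp; the last joint's range is limited). The gripper opens to 85 mm and grips with 20 to 120 N. Pads are 22 mm wide; open, the fingers measure 114 mm over their backs; the gripper's body (76 mm by 85 mm) begins 54 mm behind the grasp point. The pads swing forward as they close: fully open they stand 13 mm farther back than shut.
Start: joints at [66.52, 4.979, 10.078, 95.1, 0, 90], TCP at [0.219, 0.504, 0.231] pointing down, gripper open.
Joint ranges: [-179.16, 179.16], [-48.56, 103.87], [-65.8, 70.77], [-126.05, 130.52], [-82.76, 87.17], [-180, 180]. Speed limits (degrees/s): [127.2, 127.2, 147.25, 180, 180, 180].

### API

Orientations are given as [roll, pitch, yaw] about the fixed x, y, z axes, in that order (R = Rz(yaw) Ry(pitch) Rx(roll)).
In Python, from workcell import * gives the robot as it stands.
- The arm moves only by the tool servo_tool, never from a script. Its argument "moves" is a list of rows, each a list of 4 numbers: the shift along the world's x, y, z in parts of the range, where 1.0 means 0.8 m, then the turn about the world's z in a scale on which 1.0 is 4 rad. A call has 1 to 20 rows; each row is the pose to reach, as a shift and turn from the pose commanded when the call began; what a row does not reach only later rows make up. A row lasts 1/12 s, in which the tool goes at most 41.7 mm and 7.16 degrees, less where a joint would pass 70% of its speed; a pose out of reach is approached as far as the arm can. A shift or turn number past 1, either way, is cut back to 1. A call with a gripper value outside its range is refused whole. "claw" is the closure, from 0 (fully open) to 1 (shut), set as the call begins (left out, the last holds). The fingers move at their own pace and stop on an object; "force" is the grip in N (left out, the last holds). Time passes only in rows, so rows that repeat a pose let the fingers close. It gives the time, the measured TCP pose, the force, the opening and the grip force at its end, in the units of the state.
- get_obs(): the state, without advancing time (a new reading comes with each control period).
- camera(name): name is "side" or "top"; returns the picture (384x512x3 uint8, red, green, blue); there is no depth.
- get_calibration(name): a dict with "fx", "fy", "cx", "cy" (pixels), "k1" (the pictures are not rectified: a ray, as slopes to the right and down, at radius r is drawn at 1 + k1 r^2 times it, then the intrinsics apply), "rvec" (rotation vector, rad) and "tvec" (3), from world to camera coordinates, as OpenCV has them. Camera axes: x right, y down, z forward; pixel columns grow to the right and rows downward; lengths in m; the calibration is good to about 2 mm. A picture is of the moment at which its call begins. get_calibration takes no time and is no camera call.
- job_done(): hands the job in; it is judged then, once.
The state is a dict: "time": time; "q": joint angles; "qd": joint speeds; "joint_efforts": joint torques, N m; "ee_pos": TCP position; "tcp_rot": TCP orientation; "wrist_force": force on the tool from outside, world axes, zero at the start; "torque": the same for the moment, N m; "opening": finger opening in m; "grasp_force": force on a finger pad.
Only numpy, scipy, OpenCV 4.12 (cv2) and the standard library are available. Lean on these libraries where they do the work, as an engineer would, in place of code of your own. Each camera call takes 0.05 s, during which the arm holds its last target. There are 200 camera calls.

### The job

Take the rake from its rest and spread the glass chunks bunched at one end of the casting tray into an even single layer along the whole bed, so that each third of its length has at least one chunk in its left half and one in its right half, none on top of another. Draw the rake from the bunched end with its teeth resting lightly on the white bed plate all along the stroke, never pressing or jamming hard, and do not touch the chunks with the gripper; then lay the rake back on its rest and leave everything else alone.

Things in the scene. Friction and masses are not known exactly. Their poses are not given: they have to be found in the camera images.
- tray: black steel casting tray fixed to the table, inside 260 mm long (its x) by 104 mm wide (its y), walls 8 mm thick, rim 46 mm above the table. Origin: centre of its underside, on the table. Thirds of its length divide at x = -43 and +43 mm, its halves at y = 0; the chunks start bunched towards the -x end, roughly in rows of 3, 3 and 2 across (x about -34, -72, -110 mm), 10 mm between rows.
- tray_mouth (a point): centre of the tray's mouth, level with the rim; axes as the tray's. Below it is the tray's white bed plate, flat and rigid but shimmed differently each time: in the middle its top lies 18 to 25 mm above the table, and along the tray's length it may slope up to 0.025 rad either way (level across). Neither is measured: feel for them. It does not move while you work.
- rake: small rake, 0.13 to 0.21 kg: five steel teeth in a row along its y (20 mm apart, outermost at y = +-40 mm, 6 mm thick, round tips, 36 mm long below the bar), wooden bar 28 (x) by 124 (y) mm from z = 36 to 50 mm, on it an upright red grip 18 mm thick (x) by 40 mm wide (y) from z = 50 to 101 mm. Origin: tip of the middle tooth, z up. Rakes along its x, either way.
- rest: plywood rake rest fixed to the table, left or right: base 70 (x) by 134 (y) mm, two cheeks with tops 44 mm above the table, inner faces at y = +-52 mm, outer at +-66 mm. The rake's bar lies across both cheeks, teeth hanging between, its y along the rest's y, its origin 8 mm above the rest's. Origin: centre of the underside, on the table.
- caddy: dark wood jar caddy with two white jars, 85 by 120 mm, 67 mm high, fixed to the table; leave alone. Origin: centre of its underside.
- chunk0: blue glass chunk, many-sided, about 28 mm across, 10 to 22 mm thick, 18 g, lies flat on the bed. Origin: on its upright middle line, 3 to 15 mm above its underside, differing from chunk to chunk.
- chunk1: teal glass chunk, many-sided, about 28 mm across, 10 to 22 mm thick, 18 g, lies flat on the bed. Origin: on its upright middle line, 3 to 15 mm above its underside, differing from chunk to chunk.
- chunk2: orange glass chunk, many-sided, about 28 mm across, 10 to 22 mm thick, 18 g, lies flat on the bed. Origin: on its upright middle line, 3 to 15 mm above its underside, differing from chunk to chunk.
- chunk3: dark red glass chunk, many-sided, about 28 mm across, 10 to 22 mm thick, 18 g, lies flat on the bed. Origin: on its upright middle line, 3 to 15 mm above its underside, differing from chunk to chunk.
- chunk4: light blue glass chunk, many-sided, about 28 mm across, 10 to 22 mm thick, 18 g, lies flat on the bed. Origin: on its upright middle line, 3 to 15 mm above its underside, differing from chunk to chunk.
- chunk5: green glass chunk, many-sided, about 28 mm across, 10 to 22 mm thick, 18 g, lies flat on the bed. Origin: on its upright middle line, 3 to 15 mm above its underside, differing from chunk to chunk.
- chunk6: purple glass chunk, many-sided, about 28 mm across, 10 to 22 mm thick, 18 g, lies flat on the bed. Origin: on its upright middle line, 3 to 15 mm above its underside, differing from chunk to chunk.
- chunk7: yellow glass chunk, many-sided, about 28 mm across, 10 to 22 mm thick, 18 g, lies flat on the bed. Origin: on its upright middle line, 3 to 15 mm above its underside, differing from chunk to chunk.
- whitebottle: white plastic bottle with red cap, 90 mm high, 48 mm across, loose; leave alone. Origin: its underside's centre.
- jar: blue jar, 65 mm high, 50 mm across, loose; leave alone. Origin: its underside's centre.
- tin: open yellow tin, 60 by 110 by 40 mm, loose; leave alone. Origin: its underside's centre.
- foil: copper foil roll, 80 mm across, 12 mm high, loose; leave alone. Origin: its underside's centre.
- brush: flat brush 200 mm long, lying flat, loose; leave alone.

How it is judged (in metres and radians):
On the way, in this order (a step that is already met when the one before it is completed fails the run):
1. the rake is drawn along inside the -x half of the tray with its teeth resting on the bed plate (at least 0.5 N) for 0.2 s (contact force between rake and tray above 0.5 N and linear speed of rake above 0.01 m/s and z of rake in the frame of tray below 0.034 m and x of rake in the frame of tray between -0.13 and 0 m and y of rake in the frame of tray between -0.052 and 0.052 m), for 0.2 s.
2. the rake is drawn along inside the +x half of the tray with its teeth resting on the bed plate (at least 0.5 N) for 0.2 s (contact force between rake and tray above 0.5 N and linear speed of rake above 0.01 m/s and z of rake in the frame of tray below 0.034 m and x of rake in the frame of tray between 0.01 and 0.13 m and y of rake in the frame of tray between -0.052 and 0.052 m), for 0.2 s.
At the end, for the whole second after the job is handed in: A chunk's middle in both halves (split at y = 0) of each third (split at x = +-43 mm) of the bed; all eight in the tray below the rim, at rest, middles 14 mm or more apart; rake at rest on its rest: within 20 mm of its middle, origin 5 to 12 mm above the rest's, upright within 0.1 rad (((x of chunk0 in the frame of tray between -0.13 and -0.0433 m and y of chunk0 in the frame of tray above 0 m) or (x of chunk1 in the frame of tray between -0.13 and -0.0433 m and y of chunk1 in the frame of tray above 0 m) or (x of chunk2 in the frame of tray between -0.13 and -0.0433 m and y of chunk2 in the frame of tray above 0 m) or (x of chunk3 in the frame of tray between -0.13 and -0.0433 m and y of chunk3 in the frame of tray above 0 m) or (x of chunk4 in the frame of tray between -0.13 and -0.0433 m and y of chunk4 in the frame of tray above 0 m) or (x of chunk5 in the frame of tray between -0.13 and -0.0433 m and y of chunk5 in the frame of tray above 0 m) or (x of chunk6 in the frame of tray between -0.13 and -0.0433 m and y of chunk6 in the frame of tray above 0 m) or (x of chunk7 in the frame of tray between -0.13 and -0.0433 m and y of chunk7 in the frame of tray above 0 m)) and ((x of chunk0 in the frame of tray between -0.13 and -0.0433 m and y of chunk0 in the frame of tray below 0 m) or (x of chunk1 in the frame of tray between -0.13 and -0.0433 m and y of chunk1 in the frame of tray below 0 m) or (x of chunk2 in the frame of tray between -0.13 and -0.0433 m and y of chunk2 in the frame of tray below 0 m) or (x of chunk3 in the frame of tray between -0.13 and -0.0433 m and y of chunk3 in the frame of tray below 0 m) or (x of chunk4 in the frame of tray between -0.13 and -0.0433 m and y of chunk4 in the frame of tray below 0 m) or (x of chunk5 in the frame of tray between -0.13 and -0.0433 m and y of chunk5 in the frame of tray below 0 m) or (x of chunk6 in the frame of tray between -0.13 and -0.0433 m and y of chunk6 in the frame of tray below 0 m) or (x of chunk7 in the frame of tray between -0.13 and -0.0433 m and y of chunk7 in the frame of tray below 0 m)) and ((x of chunk0 in the frame of tray between -0.0433 and 0.0433 m and y of chunk0 in the frame of tray above 0 m) or (x of chunk1 in the frame of tray between -0.0433 and 0.0433 m and y of chunk1 in the frame of tray above 0 m) or (x of chunk2 in the frame of tray between -0.0433 and 0.0433 m and y of chunk2 in the frame of tray above 0 m) or (x of chunk3 in the frame of tray between -0.0433 and 0.0433 m and y of chunk3 in the frame of tray above 0 m) or (x of chunk4 in the frame of tray between -0.0433 and 0.0433 m and y of chunk4 in the frame of tray above 0 m) or (x of chunk5 in the frame of tray between -0.0433 and 0.0433 m and y of chunk5 in the frame of tray above 0 m) or (x of chunk6 in the frame of tray between -0.0433 and 0.0433 m and y of chunk6 in the frame of tray above 0 m) or (x of chunk7 in the frame of tray between -0.0433 and 0.0433 m and y of chunk7 in the frame of tray above 0 m)) and ((x of chunk0 in the frame of tray between -0.0433 and 0.0433 m and y of chunk0 in the frame of tray below 0 m) or (x of chunk1 in the frame of tray between -0.0433 and 0.0433 m and y of chunk1 in the frame of tray below 0 m) or (x of chunk2 in the frame of tray between -0.0433 and 0.0433 m and y of chunk2 in the frame of tray below 0 m) or (x of chunk3 in the frame of tray between -0.0433 and 0.0433 m and y of chunk3 in the frame of tray below 0 m) or (x of chunk4 in the frame of tray between -0.0433 and 0.0433 m and y of chunk4 in the frame of tray below 0 m) or (x of chunk5 in the frame of tray between -0.0433 and 0.0433 m and y of chunk5 in the frame of tray below 0 m) or (x of chunk6 in the frame of tray between -0.0433 and 0.0433 m and y of chunk6 in the frame of tray below 0 m) or (x of chunk7 in the frame of tray between -0.0433 and 0.0433 m and y of chunk7 in the frame of tray below 0 m)) and ((x of chunk0 in the frame of tray between 0.0433 and 0.13 m and y of chunk0 in the frame of tray above 0 m) or (x of chunk1 in the frame of tray between 0.0433 and 0.13 m and y of chunk1 in the frame of tray above 0 m) or (x of chunk2 in the frame of tray between 0.0433 and 0.13 m and y of chunk2 in the frame of tray above 0 m) or (x of chunk3 in the frame of tray between 0.0433 and 0.13 m and y of chunk3 in the frame of tray above 0 m) or (x of chunk4 in the frame of tray between 0.0433 and 0.13 m and y of chunk4 in the frame of tray above 0 m) or (x of chunk5 in the frame of tray between 0.0433 and 0.13 m and y of chunk5 in the frame of tray above 0 m) or (x of chunk6 in the frame of tray between 0.0433 and 0.13 m and y of chunk6 in the frame of tray above 0 m) or (x of chunk7 in the frame of tray between 0.0433 and 0.13 m and y of chunk7 in the frame of tray above 0 m)) and ((x of chunk0 in the frame of tray between 0.0433 and 0.13 m and y of chunk0 in the frame of tray below 0 m) or (x of chunk1 in the frame of tray between 0.0433 and 0.13 m and y of chunk1 in the frame of tray below 0 m) or (x of chunk2 in the frame of tray between 0.0433 and 0.13 m and y of chunk2 in the frame of tray below 0 m) or (x of chunk3 in the frame of tray between 0.0433 and 0.13 m and y of chunk3 in the frame of tray below 0 m) or (x of chunk4 in the frame of tray between 0.0433 and 0.13 m and y of chunk4 in the frame of tray below 0 m) or (x of chunk5 in the frame of tray between 0.0433 and 0.13 m and y of chunk5 in the frame of tray below 0 m) or (x of chunk6 in the frame of tray between 0.0433 and 0.13 m and y of chunk6 in the frame of tray below 0 m) or (x of chunk7 in the frame of tray between 0.0433 and 0.13 m and y of chunk7 in the frame of tray below 0 m)) and z of chunk0 in the frame of tray between 0.01 and 0.046 m and y of chunk0 in the frame of tray between -0.052 and 0.052 m and x of chunk0 in the frame of tray between -0.13 and 0.13 m and linear speed of each of chunk0, chunk1, chunk2, chunk3, chunk4, chunk5, chunk6, chunk7, rake below 0.02 m/s and z of chunk1 in the frame of tray between 0.01 and 0.046 m and y of chunk1 in the frame of tray between -0.052 and 0.052 m and x of chunk1 in the frame of tray between -0.13 and 0.13 m and z of chunk2 in the frame of tray between 0.01 and 0.046 m and y of chunk2 in the frame of tray between -0.052 and 0.052 m and x of chunk2 in the frame of tray between -0.13 and 0.13 m and z of chunk3 in the frame of tray between 0.01 and 0.046 m and y of chunk3 in the frame of tray between -0.052 and 0.052 m and x of chunk3 in the frame of tray between -0.13 and 0.13 m and z of chunk4 in the frame of tray between 0.01 and 0.046 m and y of chunk4 in the frame of tray between -0.052 and 0.052 m and x of chunk4 in the frame of tray between -0.13 and 0.13 m and z of chunk5 in the frame of tray between 0.01 and 0.046 m and y of chunk5 in the frame of tray between -0.052 and 0.052 m and x of chunk5 in the frame of tray between -0.13 and 0.13 m and z of chunk6 in the frame of tray between 0.01 and 0.046 m and y of chunk6 in the frame of tray between -0.052 and 0.052 m and x of chunk6 in the frame of tray between -0.13 and 0.13 m and z of chunk7 in the frame of tray between 0.01 and 0.046 m and y of chunk7 in the frame of tray between -0.052 and 0.052 m and x of chunk7 in the frame of tray between -0.13 and 0.13 m and horizontal distance between each of chunk1, chunk2, chunk3, chunk4, chunk5, chunk6, chunk7 and chunk0 above 0.014 m and horizontal distance between each of chunk2, chunk3, chunk4, chunk5, chunk6, chunk7 and chunk1 above 0.014 m and horizontal distance between each of chunk3, chunk4, chunk5, chunk6, chunk7 and chunk2 above 0.014 m and horizontal distance between each of chunk4, chunk5, chunk6, chunk7 and chunk3 above 0.014 m and horizontal distance between each of chunk5, chunk6, chunk7 and chunk4 above 0.014 m and horizontal distance between each of chunk6, chunk7 and chunk5 above 0.014 m and horizontal distance between chunk7 and chunk6 above 0.014 m and horizontal distance between rake and rest below 0.02 m and z of rake in the frame of rest between 0.005 and 0.012 m and angle between rake's own z axis and vertical below 0.1 rad); the robot touches nothing.
It fails at once if the rake presses on the tray or bed plate with more than 22 N (contact force between rake and tray above 22 N).
It fails at once if the rake presses a chunk with more than 22 N (contact force between rake and chunk0 above 22 N or contact force between rake and chunk1 above 22 N or contact force between rake and chunk2 above 22 N or contact force between rake and chunk3 above 22 N or contact force between rake and chunk4 above 22 N or contact force between rake and chunk5 above 22 N or contact force between rake and chunk6 above 22 N or contact force between rake and chunk7 above 22 N).
It fails at once if the gripper touches a chunk (contact force between any of the arm, the fingers and chunk0 above 0.5 N or contact force between any of the arm, the fingers and chunk1 above 0.5 N or contact force between any of the arm, the fingers and chunk2 above 0.5 N or contact force between any of the arm, the fingers and chunk3 above 0.5 N or contact force between any of the arm, the fingers and chunk4 above 0.5 N or contact force between any of the arm, the fingers and chunk5 above 0.5 N or contact force between any of the arm, the fingers and chunk6 above 0.5 N or contact force between any of the arm, the fingers and chunk7 above 0.5 N).
It fails at once if a bystander is moved by more than 15 mm (distance of any of whitebottle, jar, tin, foil, brush from where it was at the start of the episode above 0.015 m).
It fails at once if the robot or the rake strikes the jar caddy (contact force between any of the arm, the fingers, rake and caddy above 5 N).
It also fails if it takes over 64 s, if anything falls off the work surface, if the arm or the gripper's body presses on something with over 40 N, if the wrist force passes 120 N, or if a joint passes its speed limit or range.

## Working session

There is one attempt and no reset: what is moved stays moved. The work goes in short steps, Python scripts to look and compute and a tool call to move; the robot and the scene stay as the last step left them, time stands still between calls to the robot, and variables do not carry over. Pictures are saved under pics/ and viewed, at most 10 in all, crops included, and the job is handed in when it is done.

Besides the shell and the picture viewer there is one more tool, called after ">>>" as name(argument=value, ...) on one line, values as JSON. servo_tool: Moves the arm, as the interface text tells. Its arguments: {"type":"object","properties":{"moves":{"type":"array","items":{"type":"array","items":{"type":"number"}}},"claw":{"type":"number"},"force":{"type":"number"}},"required":["moves"]}

```bash
ls; mkdir -p pics; cat > h.py <<'E'
from workcell import *
import numpy as np, cv2
def cal(n):
    c=get_calibration(n); R=cv2.Rodrigues(np.array(c["rvec"],float))[0]; return c,R,np.array(c["tvec"],float).ravel()
def ray(n,u,v):
    c,R,t=cal(n); x=(u-c["cx"])/c["fx"]; y=(v-c["cy"])/c["fy"]; rd=np.hypot(x,y); r=rd
    for _ in range(20): r=rd/(1+c["k1"]*r*r)
    s=r/rd if rd>0 else 1
    d=R.T@np.array([x*s,y*s,1]); return -R.T@t,d/np.linalg.norm(d)
def onz(n,u,v,z):
    o,d=ray(n,u,v); return o+d*(z-o[2])/d[2]
def proj(n,p):
    c,R,t=cal(n); q=R@np.asarray(p,float)+t; x,y=q[:2]/q[2]; k=1+c["k1"]*(x*x+y*y)
    return np.array([c["fx"]*x*k+c["cx"],c["fy"]*y*k+c["cy"]])
def snap(n,f):
    im=camera(n)[:,:,::-1].copy(); cv2.imwrite("pics/"+f,im); return im
E
python3 - <<'E'
from h import *
a=snap("top","t0.png");b=snap("side","s0.png")
for n in("top","side"):
    c,R,t=cal(n);print(n,c,-R.T@t)
print(get_obs())
E
```

```text
pics
top {'fx': 399.47133132857147, 'fy': 399.47133132857147, 'cx': 253.46112732349525, 'cy': 192.82264866676826, 'k1': -0.08475271428932223, 'rvec': array([ 2.19440798, -2.15655   ,  0.12544064]), 'tvec': array([-0.01292821,  0.59005078,  0.91792967])} [0.49384091 0.00930132 0.97311694]
side {'fx': 408.50626401633036, 'fy': 408.50626401633036, 'cx': 251.1913012543022, 'cy': 194.6347330305009, 'k1': -0.10675416844184629, 'rvec': array([ 2.38822303, -0.28330373,  0.10985548]), 'tvec': array([-0.55144309,  0.13417688,  0.90607881])} [ 0.41643115 -0.62632341  0.75985249]
{'time': 0.1, 'q': array([6.65205018e+01, 5.01157360e+00, 1.00388636e+01, 9.51004201e+01,
       2.33232537e-05, 8.99991745e+01]), 'qd': array([ 0.10814295,  0.00466081, -0.02139228,  0.09232558, -0.06733661,
       -0.11510822]), 'joint_efforts': array([ 5.59092859e-04, -5.21561909e+01,  4.65655804e+01,  1.59365806e-02,
        7.82104007e-05,  1.62198063e-06]), 'ee_pos': array([0.21904831, 0.50427028, 0.23061802]), 'tcp_rot': array([-1.79926870e+02, -2.43768316e-05,  1.56521327e+02]), 'wrist_force': array([-0.39542229,  0.5143583 ,  0.13305243]), 'torque': array([-0.0377832 ,  0.01384443, -0.03936778]), 'grasp_force': 0.0, 'opening': 0.08540901431688536}
```

View pics/t0.png

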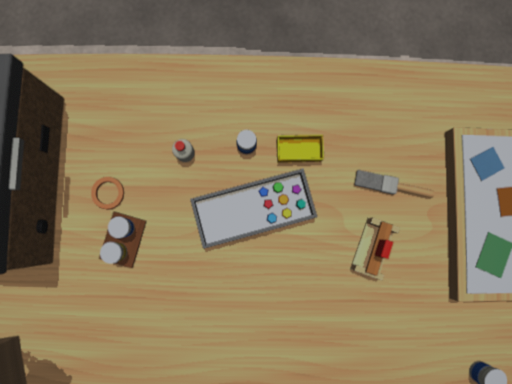

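View pics/s0.png

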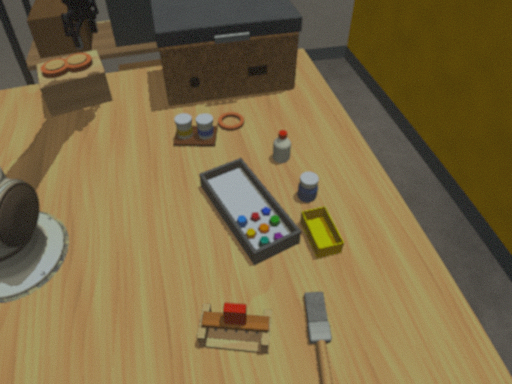

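The top view shows the tray at about (254,208), with the bunched end to the right, the row of 2 at about (298,196). The rake is at about (380,248) with the red grip at (386,250), the caddy at (122,240), and the loose items are above. The side view agrees. Next I'll measure.

```bash
cat > m.py <<'E'
from h import *
def big(m,roi):
    k=np.zeros_like(m); x0,y0,x1,y1=roi; k[y0:y1,x0:x1]=m[y0:y1,x0:x1]
    c=cv2.findContours(k,cv2.RETR_EXTERNAL,cv2.CHAIN_APPROX_NONE)[0]
    return max(c,key=cv2.contourArea)
def box(n,cn,z):
    p=np.array([onz(n,u,v,z)[:2] for u,v in cn[:,0,:]],np.float32)
    (c,s,a)=cv2.minAreaRect(p*1000); return np.array(c),s,a
def chunks(im,n,roi,z,bedz=None):
    h=cv2.cvtColor(im,cv2.COLOR_BGR2HSV)
    m=((h[...,1]>110)&(h[...,2]>60)).astype(np.uint8)*255
    k=np.zeros_like(m);x0,y0,x1,y1=roi;k[y0:y1,x0:x1]=m[y0:y1,x0:x1]
    out=[]
    N,L,st,ce=cv2.connectedComponentsWithStats(k)
    for i in range(1,N):
        if st[i,4]>=12: out.append((ce[i],st[i,4],h[L==i][:,0].mean(),onz(n,*ce[i],z)))
    return out
E
python3 - <<'E'
from m import *
np.set_printoptions(precision=4,suppress=True)
t=cv2.imread("pics/t0.png");s=cv2.imread("pics/s0.png")
for n,im,roi,rr in(("top",t,(180,160,330,260),(340,200,410,290)),("side",s,(185,145,310,270),(185,290,285,360))):
    h=cv2.cvtColor(im,cv2.COLOR_BGR2HSV)
    dk=((h[...,2]<110)&(h[...,1]<110)).astype(np.uint8)*255
    c=big(dk,roi)
    print(n,"tray",box(n,c,.046), cv2.minAreaRect(c))
    wh=((h[...,2]>130)&(h[...,1]<60)).astype(np.uint8)*255
    cc=big(wh,roi); hull=cv2.convexHull(cc); print("white",box(n,hull,.022))
    red=(((h[...,0]<6)|(h[...,0]>174))&(h[...,1]>180)).astype(np.uint8)*255
    c=big(red,rr); print("grip",box(n,c,.109),c[:,0].mean(0),cv2.contourArea(c),cv2.minAreaRect(c))
    br=((h[...,0]>=6)&(h[...,0]<14)&(h[...,1]>150)).astype(np.uint8)*255
    c=big(br,rr); print("bar",box(n,cv2.convexHull(c),.058))
    for x in chunks(im,n,roi,.035): print(x)
x=np.hstack([cv2.resize(t[205:285,345:415],None,fx=5,fy=5,interpolation=2),cv2.resize(s[290:360,190:280],None,fx=5,fy=5,interpolation=2)[:350].copy()]) if 0 else None
a=cv2.resize(t[205:285,345:415],(420,480),interpolation=2);b=cv2.resize(s[295:360,190:280],(380,480),interpolation=2)
cv2.imwrite("pics/z0.png",np.hstack([a,b]))
E
```

```text
top tray (array([552.6236,  -3.3276]), (120.77444458007812, 273.1641845703125), 16.292682647705078) ((253.35704040527344, 208.4710693359375), (51.97308349609375, 117.69607543945312), 74.87599182128906)
white (array([552.863 ,  -2.7617]), (101.79205322265625, 256.8869934082031), 16.10741424560547)
grip (array([ 466.3147, -287.1794]), (27.97669792175293, 38.288551330566406), 70.76266479492188) [383.8627 248.3529] 184.5 ((383.6499938964844, 248.05001831054688), (12.649109840393066, 17.39252471923828), 18.434947967529297)
bar (array([ 478.6855, -298.6006]), (28.14838218688965, 88.17094421386719), 70.69194030761719)
(array([209.4219, 162.5885]), np.int32(192), np.float64(16.880208333333332), array([0.6601, 0.1034, 0.035 ]))
(array([298.9443, 162.6794]), np.int32(287), np.float64(18.66898954703833), array([ 0.664 , -0.1099,  0.035 ]))
(array([222.5132, 169.7105]), np.int32(76), np.float64(17.486842105263158), array([0.6435, 0.0718, 0.035 ]))
(array([250.6 , 178.12]), np.int32(25), np.float64(18.04), array([0.6246, 0.0048, 0.035 ]))
(array([207.7051, 186.0568]), np.int32(546), np.float64(17
[... 2632 characters left out ...]
0232556), array([ 0.5636, -0.0506,  0.035 ]))
(array([274.4776, 219.7761]), np.int32(67), np.float64(55.47761194029851), array([ 0.6046, -0.0712,  0.035 ]))
(array([241.5821, 220.1045]), np.int32(67), np.float64(106.86567164179104), array([ 0.5316, -0.0546,  0.035 ]))
(array([263.6216, 227.8919]), np.int32(74), np.float64(16.16216216216216), array([ 0.5746, -0.0879,  0.035 ]))
(array([250.3692, 233.0615]), np.int32(65), np.float64(24.8), array([ 0.5425, -0.095 ,  0.035 ]))
(array([277.6   , 235.6667]), np.int32(30), np.float64(145.26666666666668), array([ 0.5991, -0.1161,  0.035 ]))
(array([263.7708, 240.0833]), np.int32(48), np.float64(83.41666666666667), array([ 0.5664, -0.1205,  0.035 ]))
```

View pics/z0.png

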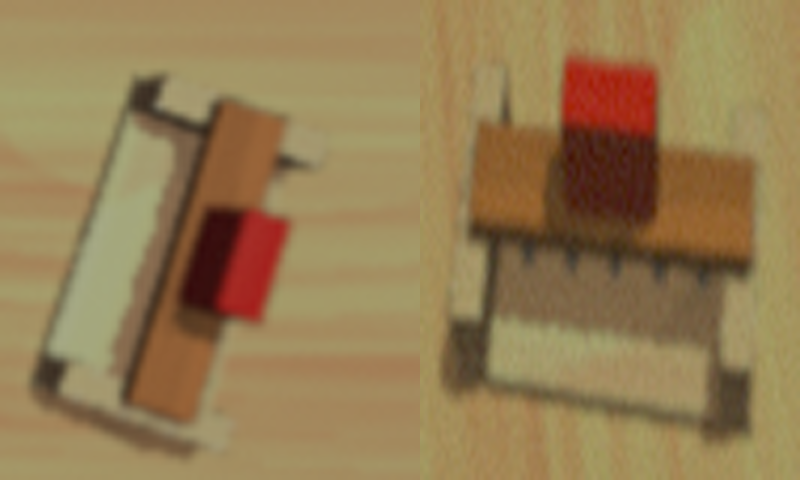

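The zoom shows the rake's bar across both cheeks. In top-view pixels the bar corners are about (382,221), (393,225), (379,275), (366,272), and the bright grip top is about (386,240), (393,242), (389,259), (382,257).

```bash
cat >> m.py <<'E'
TC=np.array([.5526,-.0031]); TA=np.radians(106.2)
def tray(p):
    d=np.asarray(p)[:2]-TC; return np.array([d@[np.cos(TA),np.sin(TA)],d@[-np.sin(TA),np.cos(TA)]])*1000
def world(x,y): return TC+np.array([x*np.cos(TA)-y*np.sin(TA),x*np.sin(TA)+y*np.cos(TA)])/1000
E
python3 - <<'E'
from m import *
np.set_printoptions(precision=4,suppress=True)
f=lambda p,z:np.array([onz("top",345+(a+.5)/6-.5,205+(b+.5)/6-.5,z)[:2] for a,b in p])
for nm,p,z in(("bar",[(220,97),(290,118),(205,418),(125,400)],.058),("grip",[(245,210),(290,220),(262,322),(220,312)],.109)):
    P=f(p,z); e=P[3]-P[0]; e2=P[2]-P[1]
    print(nm,P.mean(0),np.linalg.norm([e,e2],axis=1),np.linalg.norm(P[1]-P[0]),np.degrees(np.arctan2((e+e2)[1],(e+e2)[0])))
s=lambda p,z:np.array([onz("side",190+a/4.222-.5,295+b/7.385-.5,z)[:2] for a,b in p])
print("side grip",s([(143,60),(237,62),(237,130),(143,128)],.109).mean(0))
P=s([(60,122),(335,152)],.058);print("bar back edge",P)
print("current tcp",get_obs()["ee_pos"])
t=cv2.imread("pics/t0.png")
for x in chunks(t,"top",(255,180,310,226),.033):
    if x[1]<100: print(round(x[2]),tray(x[3]))
    u=x[0]
for xy in [(-53,0),(60,0),(-91,0)]: print(xy,world(*xy))
E
```

```text
bar [ 0.466  -0.2953] [0.1222 0.1201] 0.028701332063579603 162.5726185551007
grip [ 0.4646 -0.2946] [0.0381 0.0385] 0.0171088352545719 164.54978777259785
side grip [ 0.4653 -0.2996]
bar back edge [[ 0.4117 -0.2682]
 [ 0.5275 -0.3042]]
current tcp [0.219  0.5043 0.2306]
58 [-68.9132 -34.1547]
146 [-109.9587  -18.4005]
110 [-33.1269 -32.6839]
21 [-73.539  -3.49 ]
178 [-35.8413  -2.9157]
85 [-110.819    18.1742]
29 [-71.9826  30.1535]
100 [-34.9711  32.3082]
16 [-99.2819  62.8109]
(-53, 0) [ 0.5674 -0.054 ]
(60, 0) [0.5359 0.0545]
(-91, 0) [ 0.578  -0.0905]
```

Careful with the scale: shifts go in shares of 0.8 m and turns go in shares of 4 rad. That gives: -78 cm / 80 = -0.975, -75 cm / 80 = -0.9375, 0.113 rad / 4 = 0.0283.

>>> servo_tool(moves=[[0.0125,-0.0375,0,0],[0.025,-0.0875,0,0.005],[0.0375,-0.1375,0,0.0075],[0.0563,-0.1875,0,0.01],[0.0688,-0.2375,0,0.0125],[0.0875,-0.2875,0,0.015],[0.1,-0.3375,0,0.0175],[0.1188,-0.3875,0,0.02],[0.1313,-0.4375,0,0.0225],[0.15,-0.4875,0,0.025],[0.1625,-0.5375,0,0.0283],[0.1813,-0.5875,0,0.0283],[0.1938,-0.6375,0,0.0283],[0.2125,-0.6875,0,0.0283],[0.225,-0.7375,0,0.0283],[0.2438,-0.7875,0,0.0283],[0.2563,-0.8375,0,0.0283],[0.275,-0.8875,0,0.0283],[0.2875,-0.9375,0,0.0283],[0.3,-0.975,0,0.0283]], claw=0)

```text
time: 1.77
ee_pos: [0.459, -0.2783, 0.2307]
tcp_rot: [-180.0, -0.0, 162.9]
wrist_force: [1.4, 0.1, 0.1]
opening: 0.0852
grasp_force: 0.0
```

In the tool's units: -10 cm / 80 = -0.125, -8 cm / 80 = -0.1.

>>> servo_tool(moves=[[0.0063,-0.0225,-0.025,0],[0.0075,-0.025,-0.0625,0],[0.0075,-0.025,-0.1,0],[0.0075,-0.025,-0.125,0],[0.0075,-0.025,-0.125,0],[0.0075,-0.025,-0.125,0]])

```text
time: 2.27
ee_pos: [0.4645, -0.2952, 0.1307]
tcp_rot: [180.0, -0.1, 163.0]
wrist_force: [-0.3, 0.2, 0.4]
opening: 0.0855
grasp_force: 0.0
```

In the tool's units: -6.2 cm / 80 = -0.0775, -5.5 cm / 80 = -0.0688.

>>> servo_tool(moves=[[0.0006,-0.001,-0.025,0],[0.0006,-0.001,-0.05,0],[0.0006,-0.001,-0.0688,0],[0.0006,-0.001,-0.0775,0],[0.0006,-0.001,-0.0775,0],[0.0006,-0.001,-0.0775,0]])

```text
time: 2.77
ee_pos: [0.4662, -0.2966, 0.0709]
tcp_rot: [-180.0, 0.1, 163.0]
wrist_force: [-0.3, 0.5, 0.1]
opening: 0.0853
grasp_force: 0.0
```

>>> servo_tool(moves=[[0,0,0,0],[0,0,0,0],[0,0,0,0],[0,0,0,0],[0,0,0,0],[0,0,0,0],[0,0,0,0],[0,0,0,0],[0,0,0,0],[0,0,0,0],[0,0,0,0],[0,0,0,0]], claw=1, force=50)

```text
time: 3.77
ee_pos: [0.4656, -0.2963, 0.0692]
tcp_rot: [180.0, -0.0, 163.0]
wrist_force: [-0.6, -0.3, 0.4]
opening: 0.0174
grasp_force: 53.4
```

In the tool's units: 10 cm / 80 = 0.125, 9 cm / 80 = 0.1125.

>>> servo_tool(moves=[[0,0,0.0063,0],[0,0,0.0188,0],[0,0,0.0375,0],[0,0,0.0563,0],[0,0,0.075,0],[0,0,0.0938,0],[0,0,0.1125,0],[0,0,0.125,0],[0,0,0.125,0],[0,0,0.125,0]])

```text
time: 4.6
ee_pos: [0.4659, -0.2965, 0.1697]
tcp_rot: [-180.0, 0.1, 163.0]
wrist_force: [0.3, -0.2, -2.4]
opening: 0.0172
grasp_force: 53.2
```

In the tool's units: 35.1 cm / 80 = 0.4388, 34 cm / 80 = 0.425, 0.58 rad / 4 = 0.145.

>>> servo_tool(moves=[[0.0025,0.0125,0,0.0075],[0.0075,0.0375,0,0.0175],[0.0125,0.0625,0,0.0275],[0.0175,0.0875,0,0.0375],[0.0225,0.1125,0,0.0475],[0.0275,0.1375,0,0.0575],[0.0325,0.1625,0,0.0675],[0.0375,0.1875,0,0.0775],[0.0438,0.2188,0,0.09],[0.05,0.25,0,0.1],[0.0563,0.2813,0,0.11],[0.0625,0.3125,0,0.12],[0.0688,0.3438,0,0.13],[0.075,0.375,0,0.1375],[0.08,0.4,0,0.1425],[0.085,0.425,0,0.145],[0.0875,0.4388,0,0.145],[0.0875,0.4388,0,0.145],[0.0875,0.4388,0,0.145],[0.0875,0.4388,0,0.145]])

```text
time: 6.27
ee_pos: [0.5353, 0.0542, 0.1689]
tcp_rot: [-180.0, -0.0, -163.8]
wrist_force: [0.0, -0.4, -1.5]
opening: 0.0173
grasp_force: 53.0
```

```bash
python3 - <<'E'
from m import *
o=get_obs();print(o["ee_pos"],o["tcp_rot"],o["wrist_force"],tray(o["ee_pos"]))
t=snap("top","t1.png");s=snap("side","s1.png")
a=cv2.resize(t[150:260,180:325],(580,440),interpolation=2)
cv2.imwrite("pics/z1.png",a)
E
```

```text
[0.53528076 0.05416097 0.16893075] [-1.79991720e+02 -4.34197971e-02 -1.63777135e+02] [ 0.00156709 -0.42822801 -1.54640198] [59.81926667  0.65625815]
```

View pics/s1.png

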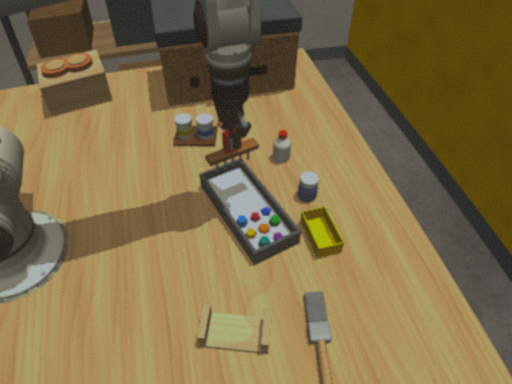

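The side view shows the rake held level over the tray's +x half, with its bar ends at about (207,160) and (259,146). I'll check its y centring, then lower it.

```bash
python3 - <<'E'
from m import *
s=cv2.imread("pics/s1.png");h=cv2.cvtColor(s,cv2.COLOR_BGR2HSV)
br=((h[...,0]>=4)&(h[...,0]<14)&(h[...,1]>150)).astype(np.uint8)*255
br[:135]=0;br[170:]=0;br[:,:200]=0;br[:,265:]=0
ys,xs=np.nonzero(br);i,j=xs.argmin(),xs.argmax()
for k in(i,j):
    print(xs[k],ys[k],tray(onz("side",xs[k],ys[k],.151)))
print(proj("side",[*world(60,62),.151]),proj("side",[*world(60,-62),.151]))
E
```

```text
203 142 [118.58060329  44.13057341]
251 147 [ 48.60416169 -42.74965258]
[206.93939893 159.68458936] [255.82569511 141.42397532]
```

>>> servo_tool(moves=[[0,0,-0.0125,0],[0,0,-0.0313,0],[0,0,-0.05,0],[0,0,-0.0688,0],[0,0,-0.0813,0],[0,0,-0.0875,0],[0,0,-0.09,0],[0,0,-0.09,0],[0,0,-0.09,0]])

```text
time: 7.12
ee_pos: [0.536, 0.0546, 0.098]
tcp_rot: [-180.0, 0.1, -163.8]
wrist_force: [0.0, 0.5, 0.3]
opening: 0.0175
grasp_force: 53.0
```

In the tool's units: -0.9 cm / 80 = -0.0113, -0.8 cm / 80 = -0.01.

>>> servo_tool(moves=[[0,0,-0.0025,0],[0,0,-0.005,0],[0,0,-0.0075,0],[0,0,-0.01,0],[0,0,-0.0113,0],[0,0,-0.0113,0]])

```text
time: 7.62
ee_pos: [0.5355, 0.0547, 0.088]
tcp_rot: [180.0, -0.0, -163.8]
wrist_force: [0.1, -0.4, -1.6]
opening: 0.0173
grasp_force: 53.0
```

In the tool's units: -0.1 cm / 80 = -0.0013, -0.05 cm / 80 = -0.0006.

>>> servo_tool(moves=[[0,0,-0.0006,0],[0,0,-0.0013,0],[0,0,-0.0013,0]])

```text
time: 7.87
ee_pos: [0.5356, 0.0547, 0.0872]
tcp_rot: [180.0, -0.0, -163.8]
wrist_force: [-0.0, 1.4, -2.0]
opening: 0.0172
grasp_force: 53.0
```

In the tool's units: -0.1 cm / 80 = -0.0013, -0.05 cm / 80 = -0.0006.

>>> servo_tool(moves=[[0,0,-0.0006,0],[0,0,-0.0013,0],[0,0,-0.0013,0]])

```text
time: 8.12
ee_pos: [0.5356, 0.0547, 0.0862]
tcp_rot: [180.0, -0.0, -163.8]
wrist_force: [0.1, 0.1, -1.2]
opening: 0.0172
grasp_force: 53.0
```

In the tool's units: -0.1 cm / 80 = -0.0013, -0.05 cm / 80 = -0.0006.

>>> servo_tool(moves=[[0,0,-0.0006,0],[0,0,-0.0013,0],[0,0,-0.0013,0]])

```text
time: 8.37
ee_pos: [0.5356, 0.0547, 0.0852]
tcp_rot: [180.0, -0.0, -163.8]
wrist_force: [-0.3, -0.5, -1.1]
opening: 0.0173
grasp_force: 53.0
```

In the tool's units: -0.1 cm / 80 = -0.0013, -0.05 cm / 80 = -0.0006.

>>> servo_tool(moves=[[0,0,-0.0006,0],[0,0,-0.0013,0],[0,0,-0.0013,0]])

```text
time: 8.62
ee_pos: [0.5356, 0.0546, 0.0842]
tcp_rot: [180.0, -0.0, -163.8]
wrist_force: [0.3, -0.2, -1.4]
opening: 0.0173
grasp_force: 53.0
```

In the tool's units: -0.1 cm / 80 = -0.0013, -0.05 cm / 80 = -0.0006.

>>> servo_tool(moves=[[0,0,-0.0006,0],[0,0,-0.0013,0],[0,0,-0.0013,0]])

```text
time: 8.87
ee_pos: [0.5356, 0.0547, 0.0832]
tcp_rot: [180.0, -0.0, -163.8]
wrist_force: [-0.4, -0.4, -1.5]
opening: 0.0177
grasp_force: 53.0
```

In the tool's units: -0.1 cm / 80 = -0.0013, -0.05 cm / 80 = -0.0006.

>>> servo_tool(moves=[[0,0,-0.0006,0],[0,0,-0.0013,0],[0,0,-0.0013,0]])

```text
time: 9.12
ee_pos: [0.5356, 0.0547, 0.0822]
tcp_rot: [180.0, -0.0, -163.8]
wrist_force: [-0.2, 0.1, -1.2]
opening: 0.0176
grasp_force: 53.0
```

In the tool's units: -0.1 cm / 80 = -0.0013, -0.05 cm / 80 = -0.0006.

>>> servo_tool(moves=[[0,0,-0.0006,0],[0,0,-0.0013,0],[0,0,-0.0013,0]])

```text
time: 9.37
ee_pos: [0.5356, 0.0546, 0.0811]
tcp_rot: [180.0, -0.0, -163.8]
wrist_force: [0.5, -0.1, -1.7]
opening: 0.0176
grasp_force: 53.0
```

In the tool's units: -0.1 cm / 80 = -0.0013, -0.05 cm / 80 = -0.0006.

>>> servo_tool(moves=[[0,0,-0.0006,0],[0,0,-0.0013,0],[0,0,-0.0013,0]])

```text
time: 9.62
ee_pos: [0.5357, 0.0547, 0.0803]
tcp_rot: [-180.0, 0.0, -163.8]
wrist_force: [1.4, -0.3, -1.4]
opening: 0.0175
grasp_force: 53.2
```

In the tool's units: -0.05 cm / 80 = -0.0006, -0.03 cm / 80 = -0.0004.

>>> servo_tool(moves=[[0,0,-0.0004,0],[0,0,-0.0006,0],[0,0,-0.0006,0]])

```text
time: 9.87
ee_pos: [0.5357, 0.0547, 0.0801]
tcp_rot: [-180.0, 0.0, -163.8]
wrist_force: [0.3, -0.2, 2.8]
opening: 0.0176
grasp_force: 53.5
```

In the tool's units: -0.05 cm / 80 = -0.0006, -0.03 cm / 80 = -0.0004.

>>> servo_tool(moves=[[0,0,-0.0004,0],[0,0,-0.0006,0],[0,0,-0.0006,0]])

```text
time: 10.12
ee_pos: [0.5358, 0.0547, 0.08]
tcp_rot: [-180.0, 0.0, -163.8]
wrist_force: [-1.4, -0.0, 6.5]
opening: 0.0173
grasp_force: 54.1
```

In the tool's units: -10.9 cm / 80 = -0.1363, 3.2 cm / 80 = 0.04.

>>> servo_tool(moves=[[0,0,0.0063,0],[0,0,0.0188,0],[0,0,0.0375,0],[0,0,0.0525,0],[0.0038,-0.0125,0.0525,0],[0.0113,-0.0375,0.0525,0],[0.0188,-0.0625,0.0525,0],[0.0263,-0.0875,0.0525,0],[0.0325,-0.1125,0.0525,0],[0.0375,-0.1275,0.0525,0],[0.04,-0.1363,0.0525,0],[0.04,-0.1363,0.0525,0],[0.04,-0.1363,0.0525,0]])

```text
time: 11.2
ee_pos: [0.5675, -0.0543, 0.1211]
tcp_rot: [180.0, -0.0, -163.8]
wrist_force: [0.4, 0.6, -1.2]
opening: 0.0174
grasp_force: 53.1
```

```bash
python3 - <<'E'
from m import *
o=get_obs();print(o["ee_pos"],o["tcp_rot"],o["wrist_force"],tray(o["ee_pos"]))
s=snap("side","s2.png");t=snap("top","t2.png")
a=cv2.resize(t[150:260,180:325],(400,304),interpolation=2);b=cv2.resize(s[165:265,195:305],(400,364),interpolation=2)[:304]
b=cv2.resize(s[175:265,200:305],(640,548),interpolation=2)
cv2.imwrite("pics/z2.png",b)
z=o["ee_pos"][2]-.061
for y in(-40,-20,0,20,40):
    q=[*world(tray(o["ee_pos"])[0],y),z]; print(y,(proj("side",q)-[200,175])*6.095, (proj("side",[*world(-53,y),.03])-[200,175])*6.095)
E
```

```text
[ 0.56753307 -0.05428441  0.1210723 ] [ 1.79975688e+02 -1.82898958e-02 -1.63805985e+02] [ 0.36267107  0.61774507 -1.17377326] [-53.31825573  -0.06013627]
-40 [439.87409027 173.16112638] [436.43175692 224.37600682]
-20 [393.94157906 193.33225076] [391.5663738  244.42980045]
0 [347.32377573 213.79459428] [346.05141709 264.76029825]
20 [300.01800649 234.54890412] [299.88463383 285.36792104]
40 [252.02227406 255.5956115 ] [253.06439837 306.25278387]
```

View pics/z2.png

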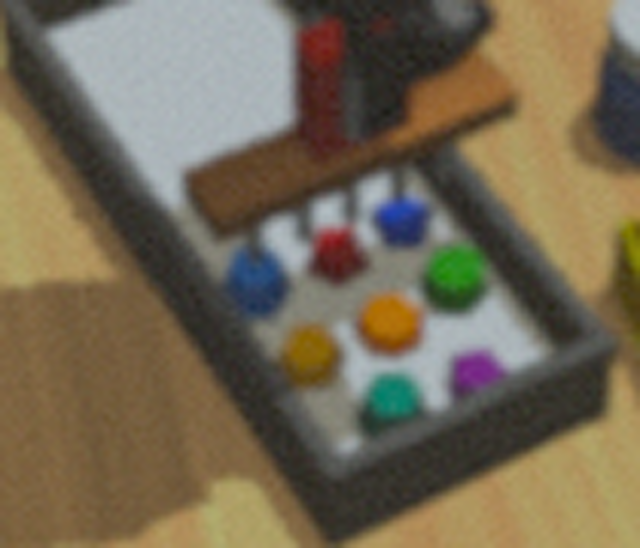

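The side crop shows the tooth tips at about (400,190), (350,220), (303,235), (253,250), matching the forward kinematics. The chunks (red (338,253), orange (390,323)) sit somewhat nearer -x than the top view gave, so I'll check the top view with overlays.

```bash
python3 - <<'E'
from m import *
out=[]
for n,f,(x0,y0,w,h) in(("top","t2.png",(185,160,150,110)),("side","s2.png",(195,155,110,110))):
    im=cv2.imread("pics/"+f); k=400/w if n=="side" else 400/w
    k=400/w; a=cv2.resize(im[y0:y0+h,x0:x0+w],None,fx=k,fy=k,interpolation=2)
    P=lambda x,y,z:tuple(int(i) for i in (proj(n,[*world(x,y),z])-[x0,y0]+.5)*k)
    for X,Y in((138,60),(130,52)):
        q=[P(sx*X,sy*Y,.046) for sx,sy in((1,1),(1,-1),(-1,-1),(-1,1))]
        cv2.polylines(a,[np.array(q)],True,(0,255,255),1)
    for y in(-40,-20,0,20,40): cv2.circle(a,P(-53.3,y,.06),2,(0,0,255),1)
    q=[P(-53.3+sx*14,sy*62,.11) for sx,sy in((1,1),(1,-1),(-1,-1),(-1,1))]
    cv2.polylines(a,[np.array(q)],True,(0,255,0),1)
    for X,Y in((-68.9,-34.2),(-110,-18.4),(-33.1,-32.7),(-73.5,-3.5),(-35.8,-2.9),(-110.8,18.2),(-72,30.2),(-35,32.3)): cv2.circle(a,P(X,Y,.026),2,(255,255,255),-1)
    out.append(cv2.copyMakeBorder(a,0,400-a.shape[0],0,0,0))
cv2.imwrite("pics/z3.png",np.hstack(out))
E
```

```text
(no output)
```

View pics/z3.png

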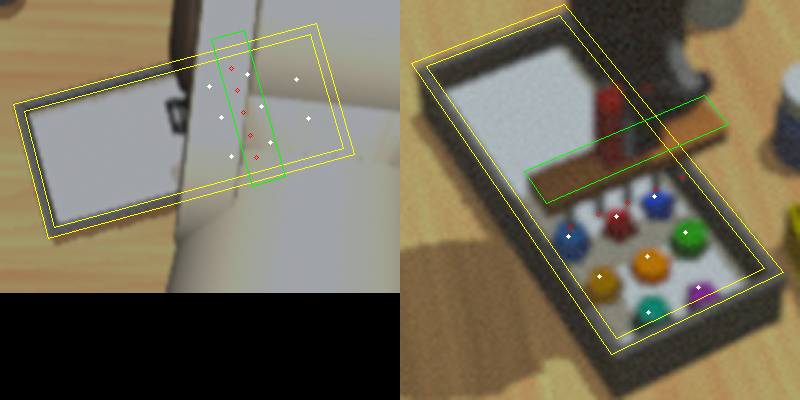

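In the side overlay the rake bar and the chunks are both shifted by about the same 5–7 px, which is a small camera bias. They agree with each other to about 2–3 mm. I'll shift slightly towards -x and lower with care.

In the tool's units: -2.1 cm / 80 = -0.0263, -2 cm / 80 = -0.025.

>>> servo_tool(moves=[[0.0004,-0.0015,0,0],[0.0004,-0.0015,-0.0075,0],[0.0004,-0.0015,-0.015,0],[0.0004,-0.0015,-0.0225,0],[0.0004,-0.0015,-0.025,0],[0.0004,-0.0015,-0.025,0],[0.0004,-0.0015,-0.0263,0],[0.0004,-0.0015,-0.0263,0]])

```text
time: 11.97
ee_pos: [0.568, -0.0555, 0.1003]
tcp_rot: [180.0, 0.0, -163.8]
wrist_force: [-0.0, 0.2, -1.7]
opening: 0.0171
grasp_force: 53.1
```

In the tool's units: -0.15 cm / 80 = -0.0019, -0.1 cm / 80 = -0.0013.

>>> servo_tool(moves=[[0,0,-0.0006,0],[0,0,-0.0013,0],[0,0,-0.0019,0],[0,0,-0.0019,0]])

```text
time: 12.3
ee_pos: [0.5679, -0.0556, 0.0988]
tcp_rot: [-180.0, 0.0, -163.8]
wrist_force: [-0.1, 0.3, -1.3]
opening: 0.0175
grasp_force: 53.1
```

In the tool's units: -0.2 cm / 80 = -0.0025, -0.14 cm / 80 = -0.0018.

>>> servo_tool(moves=[[0,0,-0.0009,0],[0,0,-0.0018,0],[0,0,-0.0025,0],[0,0,-0.0025,0]])

```text
time: 12.63
ee_pos: [0.5679, -0.0555, 0.0966]
tcp_rot: [180.0, -0.0, -163.8]
wrist_force: [0.2, -0.0, -1.5]
opening: 0.018
grasp_force: 53.1
```

In the tool's units: -0.15 cm / 80 = -0.0019, -0.1 cm / 80 = -0.0013.

>>> servo_tool(moves=[[0,0,-0.0006,0],[0,0,-0.0013,0],[0,0,-0.0019,0],[0,0,-0.0019,0]])

```text
time: 12.97
ee_pos: [0.5679, -0.0555, 0.0951]
tcp_rot: [180.0, -0.0, -163.8]
wrist_force: [0.1, -0.3, -1.2]
opening: 0.0174
grasp_force: 53.1
```

In the tool's units: -0.2 cm / 80 = -0.0025, -0.14 cm / 80 = -0.0018.

>>> servo_tool(moves=[[0,0,-0.0009,0],[0,0,-0.0018,0],[0,0,-0.0025,0],[0,0,-0.0025,0]])

```text
time: 13.3
ee_pos: [0.5679, -0.0555, 0.0931]
tcp_rot: [180.0, -0.0, -163.8]
wrist_force: [0.3, 0.3, -1.6]
opening: 0.0172
grasp_force: 53.1
```

In the tool's units: -0.15 cm / 80 = -0.0019, -0.1 cm / 80 = -0.0013.

>>> servo_tool(moves=[[0,0,-0.0006,0],[0,0,-0.0013,0],[0,0,-0.0019,0],[0,0,-0.0019,0]])

```text
time: 13.63
ee_pos: [0.5679, -0.0555, 0.0916]
tcp_rot: [180.0, -0.0, -163.8]
wrist_force: [-1.3, -0.2, -2.2]
opening: 0.0176
grasp_force: 53.1
```

In the tool's units: -0.2 cm / 80 = -0.0025, -0.14 cm / 80 = -0.0018.

>>> servo_tool(moves=[[0,0,-0.0009,0],[0,0,-0.0018,0],[0,0,-0.0025,0],[0,0,-0.0025,0]])

```text
time: 13.97
ee_pos: [0.5678, -0.0555, 0.0896]
tcp_rot: [180.0, -0.0, -163.8]
wrist_force: [-0.6, 0.2, -2.3]
opening: 0.0176
grasp_force: 53.1
```

In the tool's units: -0.15 cm / 80 = -0.0019, -0.1 cm / 80 = -0.0013.

>>> servo_tool(moves=[[0,0,-0.0006,0],[0,0,-0.0013,0],[0,0,-0.0019,0],[0,0,-0.0019,0]])

```text
time: 14.3
ee_pos: [0.5679, -0.0556, 0.0882]
tcp_rot: [180.0, -0.0, -163.8]
wrist_force: [-0.8, -0.2, -2.6]
opening: 0.0174
grasp_force: 53.1
```

In the tool's units: -0.15 cm / 80 = -0.0019, -0.1 cm / 80 = -0.0013.

>>> servo_tool(moves=[[0,0,-0.0006,0],[0,0,-0.0013,0],[0,0,-0.0019,0],[0,0,-0.0019,0]])

```text
time: 14.63
ee_pos: [0.5679, -0.0555, 0.0866]
tcp_rot: [180.0, -0.0, -163.8]
wrist_force: [-0.1, 0.3, -1.1]
opening: 0.0173
grasp_force: 53.1
```

In the tool's units: -0.15 cm / 80 = -0.0019, -0.1 cm / 80 = -0.0013.

>>> servo_tool(moves=[[0,0,-0.0006,0],[0,0,-0.0013,0],[0,0,-0.0019,0],[0,0,-0.0019,0]])

```text
time: 14.97
ee_pos: [0.5679, -0.0555, 0.0852]
tcp_rot: [180.0, -0.0, -163.8]
wrist_force: [0.9, 0.1, -1.5]
opening: 0.0176
grasp_force: 53.1
```

>>> servo_tool(moves=[[0,0,-0.0006,0],[0,0,-0.0013,0],[0,0,-0.0019,0],[0,0,-0.0019,0]])

```text
time: 15.3
ee_pos: [0.5679, -0.0556, 0.0837]
tcp_rot: [180.0, -0.0, -163.8]
wrist_force: [0.5, -1.1, -2.0]
opening: 0.0174
grasp_force: 53.1
```

In the tool's units: -0.1 cm / 80 = -0.0013, -0.05 cm / 80 = -0.0006.

>>> servo_tool(moves=[[0,0,-0.0006,0],[0,0,-0.0013,0],[0,0,-0.0013,0]])

```text
time: 15.55
ee_pos: [0.5679, -0.0556, 0.0827]
tcp_rot: [180.0, -0.0, -163.8]
wrist_force: [-0.1, 1.6, -0.5]
opening: 0.0174
grasp_force: 53.1
```

In the tool's units: -0.05 cm / 80 = -0.0006, -0.03 cm / 80 = -0.0004.

>>> servo_tool(moves=[[0,0,-0.0004,0],[0,0,-0.0006,0],[0,0,-0.0006,0]])

```text
time: 15.8
ee_pos: [0.5679, -0.0555, 0.0822]
tcp_rot: [180.0, -0.0, -163.8]
wrist_force: [-0.8, -0.7, -1.2]
opening: 0.0174
grasp_force: 53.1
```

In the tool's units: -0.05 cm / 80 = -0.0006, -0.03 cm / 80 = -0.0004.

>>> servo_tool(moves=[[0,0,-0.0004,0],[0,0,-0.0006,0],[0,0,-0.0006,0]])

```text
time: 16.05
ee_pos: [0.5679, -0.0555, 0.0817]
tcp_rot: [180.0, -0.0, -163.8]
wrist_force: [0.7, 0.1, -1.5]
opening: 0.0173
grasp_force: 53.1
```

In the tool's units: -0.05 cm / 80 = -0.0006, -0.03 cm / 80 = -0.0004.

>>> servo_tool(moves=[[0,0,-0.0004,0],[0,0,-0.0006,0],[0,0,-0.0006,0]])

```text
time: 16.3
ee_pos: [0.5679, -0.0555, 0.0812]
tcp_rot: [180.0, -0.0, -163.8]
wrist_force: [-0.2, -0.3, -1.5]
opening: 0.0174
grasp_force: 53.1
```

>>> servo_tool(moves=[[0,0,-0.0006,0],[0,0,-0.0013,0],[0,0,-0.0013,0]])

```text
time: 16.55
ee_pos: [0.5679, -0.0556, 0.0802]
tcp_rot: [-180.0, -0.0, -163.8]
wrist_force: [1.0, 1.3, -0.1]
opening: 0.0176
grasp_force: 53.1
```

In the tool's units: -0.05 cm / 80 = -0.0006, -0.03 cm / 80 = -0.0004.

>>> servo_tool(moves=[[0,0,-0.0004,0],[0,0,-0.0006,0],[0,0,-0.0006,0]])

```text
time: 16.8
ee_pos: [0.5679, -0.0555, 0.0797]
tcp_rot: [180.0, -0.0, -163.8]
wrist_force: [-0.1, -1.0, -2.2]
opening: 0.0178
grasp_force: 53.1
```

In the tool's units: -0.05 cm / 80 = -0.0006, -0.03 cm / 80 = -0.0004.

>>> servo_tool(moves=[[0,0,-0.0004,0],[0,0,-0.0006,0],[0,0,-0.0006,0]])

```text
time: 17.05
ee_pos: [0.5679, -0.0555, 0.0792]
tcp_rot: [180.0, -0.0, -163.8]
wrist_force: [0.2, -0.6, -1.7]
opening: 0.0175
grasp_force: 53.1
```

In the tool's units: -0.05 cm / 80 = -0.0006, -0.03 cm / 80 = -0.0004.

>>> servo_tool(moves=[[0,0,-0.0004,0],[0,0,-0.0006,0],[0,0,-0.0006,0]])

```text
time: 17.3
ee_pos: [0.5679, -0.0555, 0.0787]
tcp_rot: [180.0, -0.0, -163.8]
wrist_force: [0.0, -0.2, -0.8]
opening: 0.0178
grasp_force: 53.1
```

>>> servo_tool(moves=[[0,0,-0.0004,0],[0,0,-0.0006,0],[0,0,-0.0006,0]])

```text
time: 17.55
ee_pos: [0.5679, -0.0555, 0.0783]
tcp_rot: [180.0, 0.0, -163.8]
wrist_force: [-0.1, -0.5, -1.5]
opening: 0.0178
grasp_force: 53.1
```

In the tool's units: -0.05 cm / 80 = -0.0006, -0.03 cm / 80 = -0.0004.

>>> servo_tool(moves=[[0,0,-0.0004,0],[0,0,-0.0006,0],[0,0,-0.0006,0]])

```text
time: 17.8
ee_pos: [0.568, -0.0555, 0.0781]
tcp_rot: [-180.0, 0.0, -163.8]
wrist_force: [-0.8, 0.2, 2.2]
opening: 0.0177
grasp_force: 53.4
```

In the tool's units: -0.05 cm / 80 = -0.0006, -0.03 cm / 80 = -0.0004.

>>> servo_tool(moves=[[0,0,-0.0004,0],[0,0,-0.0006,0],[0,0,-0.0006,0]])

```text
time: 18.05
ee_pos: [0.5681, -0.0556, 0.0779]
tcp_rot: [-180.0, 0.0, -163.8]
wrist_force: [-2.2, -0.1, 5.6]
opening: 0.0171
grasp_force: 54.1
```

In the tool's units: 3.07 cm / 80 = 0.0384, 0.08 cm / 80 = 0.001.

>>> servo_tool(moves=[[-0.0004,0.0013,0.0003,0],[-0.0014,0.0048,0.0004,0],[-0.0028,0.0096,0.0004,0],[-0.0041,0.0144,0.0005,0],[-0.0056,0.0193,0.0006,0],[-0.007,0.024,0.0008,0],[-0.0084,0.0288,0.0008,0],[-0.0098,0.0336,0.0009,0],[-0.0111,0.0384,0.001,0]])

```text
time: 18.8
ee_pos: [0.5595, -0.0249, 0.0786]
tcp_rot: [-179.9, 0.1, -163.8]
wrist_force: [1.5, -4.9, 5.5]
opening: 0.0179
grasp_force: 53.8
```

>>> servo_tool(moves=[[-0.0014,0.0048,0.0003,0],[-0.0028,0.0096,0.0004,0],[-0.0041,0.0144,0.0004,0],[-0.0056,0.0193,0.0005,0],[-0.007,0.024,0.0006,0],[-0.0084,0.0288,0.0008,0],[-0.0098,0.0336,0.0008,0],[-0.0111,0.0384,0.0009,0],[-0.0125,0.0433,0.001,0],[-0.014,0.048,0.001,0]])

```text
time: 19.63
ee_pos: [0.5481, 0.0135, 0.0793]
tcp_rot: [-179.9, 0.0, -163.8]
wrist_force: [0.5, -6.2, 5.3]
opening: 0.0175
grasp_force: 53.9
```

In the tool's units: 1.92 cm / 80 = 0.024, 1.54 cm / 80 = 0.0193.

>>> servo_tool(moves=[[-0.0014,0.0048,0.0001,0],[-0.0028,0.0096,0.0003,0],[-0.0041,0.0144,0.0003,0],[-0.0056,0.0193,0.0004,0],[-0.007,0.024,0.0005,0]])

```text
time: 20.05
ee_pos: [0.5424, 0.0328, 0.0797]
tcp_rot: [-179.9, 0.0, -163.8]
wrist_force: [2.6, -4.9, 5.0]
opening: 0.0174
grasp_force: 54.0
```

In the tool's units: 2.6 cm / 80 = 0.0325, -0.75 cm / 80 = -0.0094.

>>> servo_tool(moves=[[-0.0014,0.0048,0.0001,0],[-0.0028,0.0096,0.0003,0],[-0.0041,0.0144,0.0003,0],[-0.0056,0.0193,0.0004,0],[-0.007,0.024,0.0005,0],[-0.0084,0.0288,0.0005,0],[-0.0094,0.0325,0.0006,0],[-0.0094,0.0325,0.0006,0]])

```text
time: 20.72
ee_pos: [0.5346, 0.0597, 0.0801]
tcp_rot: [180.0, 0.0, -163.7]
wrist_force: [0.2, -1.1, 6.0]
opening: 0.0175
grasp_force: 54.0
```

In the tool's units: 4.5 cm / 80 = 0.0563, 4.2 cm / 80 = 0.0525.

>>> servo_tool(moves=[[0,0,0.0025,0],[0.0006,-0.0025,0.0125,0],[0.0013,-0.005,0.0313,0],[0.0013,-0.005,0.0525,0],[0.0013,-0.005,0.0563,0],[0.0013,-0.005,0.0563,0]])

```text
time: 21.22
ee_pos: [0.5362, 0.055, 0.1258]
tcp_rot: [180.0, 0.1, -163.8]
wrist_force: [0.4, -0.2, -2.0]
opening: 0.0175
grasp_force: 53.1
```

```bash
python3 - <<'E'
from m import *
s=snap("side","s3.png")
for f in("s0.png","s3.png"):
    print(f)
    for x in chunks(cv2.imread("pics/"+f),"side",(195,165,305,260),.022):
        if x[1]<110 and (abs(tray(x[3]))<[135,55]).all(): print(round(x[2]),x[1],tray(x[3]).round(1))
E
```

```text
s0.png
114 47 [-37.3 -33.3]
59 43 [-39.4  -2.7]
55 67 [-71.2 -36.9]
107 67 [-34.3  29.7]
16 74 [-79.1  -2.9]
25 65 [-76.9  30.6]
145 30 [-113.6  -18.8]
83 48 [-108.6   14.3]
s3.png
115 34 [ 80.5 -31.4]
48 35 [83.  -4.5]
109 51 [84.2 28.1]
55 68 [-71.5 -37.4]
16 73 [-79.   -3.1]
25 65 [-76.9  30.2]
145 31 [-113.4  -19.1]
84 46 [-108.8   13.6]
```

In the tool's units: -14.6 cm / 80 = -0.1825, 4.2 cm / 80 = 0.0525.

>>> servo_tool(moves=[[0.0038,-0.0125,0,0],[0.01,-0.0375,0,0],[0.0175,-0.0625,0,0],[0.025,-0.0875,0,0],[0.0325,-0.1125,0,0],[0.04,-0.1375,0,0],[0.0463,-0.1625,0,0],[0.05,-0.175,0,0],[0.0525,-0.1825,0,0],[0.0525,-0.1825,0,0],[0.0525,-0.1825,-0.01,0],[0.0525,-0.1825,-0.02,0],[0.0525,-0.1825,-0.03,0],[0.0525,-0.1825,-0.0313,0],[0.0525,-0.1825,-0.0313,0]])

```text
time: 22.52
ee_pos: [0.5771, -0.0906, 0.0987]
tcp_rot: [180.0, -0.1, -163.7]
wrist_force: [-0.6, -0.7, -1.2]
opening: 0.0173
grasp_force: 53.0
```

In the tool's units: -0.2 cm / 80 = -0.0025, -0.14 cm / 80 = -0.0018.

>>> servo_tool(moves=[[0,0,-0.0009,0],[0,0,-0.0018,0],[0,0,-0.0025,0],[0,0,-0.0025,0]])

```text
time: 22.85
ee_pos: [0.5778, -0.0912, 0.098]
tcp_rot: [-180.0, 0.0, -163.8]
wrist_force: [-0.0, 0.3, -1.5]
opening: 0.0174
grasp_force: 53.0
```

In the tool's units: -0.2 cm / 80 = -0.0025, -0.14 cm / 80 = -0.0018.

>>> servo_tool(moves=[[0,0,-0.0009,0],[0,0,-0.0018,0],[0,0,-0.0025,0],[0,0,-0.0025,0]])

```text
time: 23.18
ee_pos: [0.5777, -0.0913, 0.0956]
tcp_rot: [180.0, -0.0, -163.8]
wrist_force: [0.5, 0.6, -1.4]
opening: 0.0173
grasp_force: 53.0
```

In the tool's units: -0.2 cm / 80 = -0.0025, -0.14 cm / 80 = -0.0018.

>>> servo_tool(moves=[[0,0,-0.0009,0],[0,0,-0.0018,0],[0,0,-0.0025,0],[0,0,-0.0025,0]])

```text
time: 23.52
ee_pos: [0.5776, -0.0912, 0.0936]
tcp_rot: [180.0, -0.0, -163.8]
wrist_force: [-0.4, -0.7, -1.9]
opening: 0.0172
grasp_force: 53.0
```

In the tool's units: -0.15 cm / 80 = -0.0019, -0.1 cm / 80 = -0.0013.

>>> servo_tool(moves=[[0,0,-0.0006,0],[0,0,-0.0013,0],[0,0,-0.0019,0],[0,0,-0.0019,0]])

```text
time: 23.85
ee_pos: [0.5777, -0.0912, 0.0922]
tcp_rot: [180.0, -0.0, -163.8]
wrist_force: [-0.7, 0.1, -1.6]
opening: 0.0175
grasp_force: 53.0
```

In the tool's units: -0.2 cm / 80 = -0.0025, -0.14 cm / 80 = -0.0018.

>>> servo_tool(moves=[[0,0,-0.0009,0],[0,0,-0.0018,0],[0,0,-0.0025,0],[0,0,-0.0025,0]])

```text
time: 24.18
ee_pos: [0.5777, -0.0912, 0.0901]
tcp_rot: [180.0, -0.0, -163.8]
wrist_force: [0.0, 0.4, -2.2]
opening: 0.0172
grasp_force: 53.0
```

In the tool's units: -0.15 cm / 80 = -0.0019, -0.1 cm / 80 = -0.0013.

>>> servo_tool(moves=[[0,0,-0.0006,0],[0,0,-0.0013,0],[0,0,-0.0019,0],[0,0,-0.0019,0]])

```text
time: 24.52
ee_pos: [0.5777, -0.0912, 0.0887]
tcp_rot: [180.0, -0.0, -163.8]
wrist_force: [0.8, 1.0, -1.5]
opening: 0.0173
grasp_force: 53.0
```

In the tool's units: -0.15 cm / 80 = -0.0019, -0.1 cm / 80 = -0.0013.

>>> servo_tool(moves=[[0,0,-0.0006,0],[0,0,-0.0013,0],[0,0,-0.0019,0],[0,0,-0.0019,0]])

```text
time: 24.85
ee_pos: [0.5777, -0.0912, 0.0871]
tcp_rot: [180.0, -0.0, -163.8]
wrist_force: [0.6, 0.8, -1.1]
opening: 0.0173
grasp_force: 53.0
```

In the tool's units: -0.2 cm / 80 = -0.0025, -0.14 cm / 80 = -0.0018.

>>> servo_tool(moves=[[0,0,-0.0009,0],[0,0,-0.0018,0],[0,0,-0.0025,0],[0,0,-0.0025,0]])

```text
time: 25.18
ee_pos: [0.5777, -0.0912, 0.0851]
tcp_rot: [180.0, -0.0, -163.8]
wrist_force: [-0.1, 0.2, -1.0]
opening: 0.0174
grasp_force: 53.0
```

>>> servo_tool(moves=[[0,0,-0.0006,0],[0,0,-0.0013,0],[0,0,-0.0019,0],[0,0,-0.0019,0]])

```text
time: 25.52
ee_pos: [0.5777, -0.0913, 0.0837]
tcp_rot: [-180.0, -0.0, -163.8]
wrist_force: [-0.3, 0.8, -0.6]
opening: 0.0175
grasp_force: 53.1
```

In the tool's units: -0.15 cm / 80 = -0.0019, -0.1 cm / 80 = -0.0013.

>>> servo_tool(moves=[[0,0,-0.0006,0],[0,0,-0.0013,0],[0,0,-0.0019,0],[0,0,-0.0019,0]])

```text
time: 25.85
ee_pos: [0.5778, -0.0914, 0.0823]
tcp_rot: [-180.0, 0.0, -163.8]
wrist_force: [-0.4, -1.2, -0.7]
opening: 0.0173
grasp_force: 53.3
```

In the tool's units: -0.1 cm / 80 = -0.0013, -0.05 cm / 80 = -0.0006.

>>> servo_tool(moves=[[0,0,-0.0006,0],[0,0,-0.0013,0],[0,0,-0.0013,0]])

```text
time: 26.1
ee_pos: [0.5777, -0.0913, 0.0813]
tcp_rot: [-180.0, 0.0, -163.8]
wrist_force: [-0.0, -1.1, -0.0]
opening: 0.0175
grasp_force: 53.3
```

In the tool's units: -0.1 cm / 80 = -0.0013, -0.05 cm / 80 = -0.0006.

>>> servo_tool(moves=[[0,0,-0.0006,0],[0,0,-0.0013,0],[0,0,-0.0013,0]])

```text
time: 26.35
ee_pos: [0.5777, -0.0912, 0.0802]
tcp_rot: [180.0, -0.0, -163.8]
wrist_force: [0.1, -1.0, -0.3]
opening: 0.0175
grasp_force: 53.3
```

In the tool's units: -0.1 cm / 80 = -0.0013, -0.05 cm / 80 = -0.0006.

>>> servo_tool(moves=[[0,0,-0.0006,0],[0,0,-0.0013,0],[0,0,-0.0013,0]])

```text
time: 26.6
ee_pos: [0.5776, -0.0911, 0.079]
tcp_rot: [180.0, -0.0, -163.8]
wrist_force: [0.2, 0.3, -1.2]
opening: 0.0171
grasp_force: 53.1
```

In the tool's units: -0.1 cm / 80 = -0.0013, -0.05 cm / 80 = -0.0006.

>>> servo_tool(moves=[[0,0,-0.0006,0],[0,0,-0.0013,0],[0,0,-0.0013,0]])

```text
time: 26.85
ee_pos: [0.5776, -0.0911, 0.078]
tcp_rot: [180.0, -0.0, -163.8]
wrist_force: [-0.6, 0.1, -1.7]
opening: 0.0175
grasp_force: 53.1
```

In the tool's units: -0.05 cm / 80 = -0.0006, -0.03 cm / 80 = -0.0004.

>>> servo_tool(moves=[[0,0,-0.0004,0],[0,0,-0.0006,0],[0,0,-0.0006,0]])

```text
time: 27.1
ee_pos: [0.5777, -0.0912, 0.0777]
tcp_rot: [180.0, -0.0, -163.8]
wrist_force: [-0.5, -0.2, -1.9]
opening: 0.0174
grasp_force: 53.1
```

In the tool's units: -0.06 cm / 80 = -0.0008, -0.03 cm / 80 = -0.0004.

>>> servo_tool(moves=[[0,0,-0.0004,0],[0,0,-0.0008,0],[0,0,-0.0008,0]])

```text
time: 27.35
ee_pos: [0.5778, -0.0912, 0.0774]
tcp_rot: [-180.0, 0.0, -163.8]
wrist_force: [-1.0, 0.0, 0.9]
opening: 0.0175
grasp_force: 53.4
```

>>> servo_tool(moves=[[-0.0004,0.0013,0,0],[-0.0014,0.0048,0.0001,0],[-0.0028,0.0096,0.0001,0],[-0.0041,0.0144,0.0003,0],[-0.0056,0.0193,0.0004,0]])

```text
time: 27.77
ee_pos: [0.5733, -0.0756, 0.0777]
tcp_rot: [-180.0, 0.0, -163.8]
wrist_force: [0.5, -2.1, 2.1]
opening: 0.0171
grasp_force: 53.4
```

Pressing at about 3.5 N, which is good. I'll continue another 59 mm.

In the tool's units: 5.65 cm / 80 = 0.0706, 5.37 cm / 80 = 0.0671.

>>> servo_tool(moves=[[-0.0014,0.0048,0.0001,0],[-0.0028,0.0096,0.0001,0],[-0.0041,0.0144,0.0003,0],[-0.0056,0.0193,0.0004,0],[-0.007,0.024,0.0005,0],[-0.0084,0.0288,0.0005,0],[-0.0098,0.0336,0.0006,0],[-0.0111,0.0384,0.0008,0],[-0.0125,0.0433,0.0008,0],[-0.014,0.048,0.0009,0],[-0.0154,0.0528,0.001,0],[-0.0168,0.0576,0.0011,0],[-0.0181,0.0624,0.0011,0],[-0.0195,0.0671,0.0013,0],[-0.0205,0.0706,0.0013,0],[-0.0205,0.0706,0.0013,0]])

```text
time: 29.1
ee_pos: [0.5566, -0.0183, 0.0787]
tcp_rot: [179.9, 0.0, -163.7]
wrist_force: [0.1, -1.1, 6.4]
opening: 0.0177
grasp_force: 54.1
```

In the tool's units: 9.2 cm / 80 = 0.115, 8.5 cm / 80 = 0.1063.

>>> servo_tool(moves=[[0,0,0.0025,0],[0.0006,-0.0025,0.0125,0],[0.0013,-0.005,0.0313,0],[0.0013,-0.005,0.0563,0],[0.0013,-0.005,0.0813,0],[0.0013,-0.005,0.1063,0],[0.0013,-0.005,0.115,0],[0.0013,-0.005,0.115,0]])

```text
time: 29.77
ee_pos: [0.5584, -0.0232, 0.1721]
tcp_rot: [-180.0, 0.1, -163.8]
wrist_force: [-0.4, -0.4, -0.6]
opening: 0.0173
grasp_force: 53.0
```

```bash
python3 - <<'E'
from m import *
print(get_obs()["ee_pos"])
s=snap("side","s4.png")
for x in chunks(s,"side",(195,165,305,260),.022):
    if x[1]<110 and (abs(tray(x[3]))<[135,55]).all(): print(round(x[2]),x[1],tray(x[3]).round(1))
cv2.imwrite("pics/z4.png",cv2.resize(s[155:265,195:305],(590,590),interpolation=2))
E
```

```text
[ 0.55840709 -0.02316773  0.1721481 ]
107 64 [85.  26.6]
55 58 [  3.5 -36.9]
15 63 [-0.3 -5.3]
20 66 [-2.7 31. ]
145 30 [-113.1  -18.8]
84 48 [-108.8   14. ]
```

View pics/z4.png

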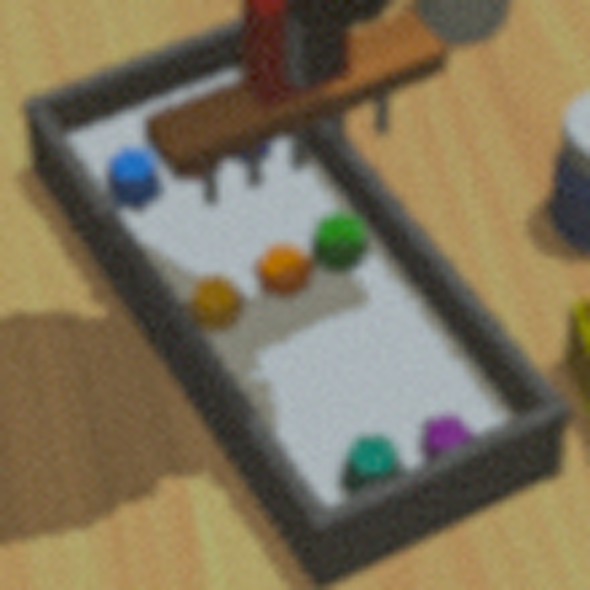

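The crop shows light blue plus the others at the far end, yellow, orange and green in the middle, and teal and purple at the near end. The spread is right. Now I'll take the rake back to its rest.

In the tool's units: -27.3 cm / 80 = -0.3413, -26.3 cm / 80 = -0.3288, -0.58 rad / 4 = -0.145.

>>> servo_tool(moves=[[-0.0038,-0.0125,0,-0.0075],[-0.0113,-0.0313,0,-0.02],[-0.0188,-0.0563,0,-0.0325],[-0.0275,-0.0813,0,-0.045],[-0.0363,-0.1063,0,-0.0575],[-0.045,-0.1313,0,-0.07],[-0.0538,-0.1563,0,-0.0825],[-0.0625,-0.1813,0,-0.095],[-0.0713,-0.2063,0,-0.105],[-0.08,-0.2313,0,-0.115],[-0.0888,-0.2563,0,-0.125],[-0.0963,-0.2813,0,-0.1325],[-0.1038,-0.3063,0,-0.14],[-0.1113,-0.3288,0,-0.145],[-0.1156,-0.3413,0,-0.145],[-0.1156,-0.3413,0,-0.145],[-0.1156,-0.3413,0,-0.145],[-0.1156,-0.3413,0,-0.145]])

```text
time: 31.32
ee_pos: [0.4652, -0.2958, 0.1699]
tcp_rot: [180.0, -0.1, 163.0]
wrist_force: [0.2, 0.1, -1.0]
opening: 0.0171
grasp_force: 53.1
```

In the tool's units: -9 cm / 80 = -0.1125, -8.8 cm / 80 = -0.11.

>>> servo_tool(moves=[[0,0,-0.0125,0],[0,0,-0.0313,0],[0,0,-0.05,0],[0,0,-0.0688,0],[0,0,-0.0875,0],[0,0,-0.1,0],[0,0,-0.11,0],[0,0,-0.1125,0],[0,0,-0.1125,0],[0,0,-0.1125,0]])

```text
time: 32.15
ee_pos: [0.4656, -0.2964, 0.0811]
tcp_rot: [-180.0, 0.0, 163.0]
wrist_force: [0.5, -0.5, -1.6]
opening: 0.0176
grasp_force: 53.1
```

Now down to 0.069, in small steps.

In the tool's units: -1.05 cm / 80 = -0.0131, -0.9 cm / 80 = -0.0113.

>>> servo_tool(moves=[[0,0,-0.0038,0],[0,0,-0.0075,0],[0,0,-0.0113,0],[0,0,-0.0131,0],[0,0,-0.0131,0],[0,0,-0.0131,0]])

```text
time: 32.65
ee_pos: [0.4653, -0.2963, 0.0699]
tcp_rot: [180.0, -0.0, 163.0]
wrist_force: [-0.0, 0.4, -0.3]
opening: 0.0175
grasp_force: 53.1
```

In the tool's units: -0.1 cm / 80 = -0.0013, -0.05 cm / 80 = -0.0006.

>>> servo_tool(moves=[[0,0,-0.0006,0],[0,0,-0.0013,0],[0,0,-0.0013,0]])

```text
time: 32.9
ee_pos: [0.4654, -0.2964, 0.0693]
tcp_rot: [-180.0, 0.0, 163.0]
wrist_force: [-1.2, 0.1, 1.0]
opening: 0.0177
grasp_force: 53.3
```

>>> servo_tool(moves=[[0,0,0,0],[0,0,0,0],[0,0,0,0],[0,0,0,0],[0,0,0,0],[0,0,0,0],[0,0,0,0],[0,0,0,0],[0,0,0,0],[0,0,0,0]], claw=0)

```text
time: 33.73
ee_pos: [0.4653, -0.2963, 0.069]
tcp_rot: [-180.0, -0.0, 163.0]
wrist_force: [-0.4, 0.1, 0.8]
opening: 0.0855
grasp_force: 0.0
```

In the tool's units: 50 cm / 80 = 0.625, 47 cm / 80 = 0.5875.

>>> servo_tool(moves=[[0,0,0.0125,0],[0,0,0.0375,0],[0,0,0.075,0],[0,0,0.1125,0],[0,0,0.15,0],[0,0.0375,0.175,0],[0,0.0875,0.175,0],[0,0.1375,0.175,0],[0,0.1875,0.175,0],[-0.025,0.2375,0.175,0],[-0.05,0.2875,0.175,0],[-0.075,0.3375,0.175,0],[-0.1,0.3875,0.175,0],[-0.1,0.4375,0.175,0],[-0.1,0.4875,0.175,0],[-0.1,0.5375,0.175,0],[-0.1,0.5875,0.175,0],[-0.1,0.625,0.175,0],[-0.1,0.625,0.175,0],[-0.1,0.625,0.175,0]])

```text
time: 35.4
ee_pos: [0.3849, 0.2052, 0.2094]
tcp_rot: [-180.0, -0.0, 163.2]
wrist_force: [0.3, -0.1, -0.6]
opening: 0.0856
grasp_force: 0.0
```

```bash
python3 - <<'E'
from m import *
o=get_obs();print(o["ee_pos"],o["time"])
t=snap("top","t5.png");s=snap("side","s5.png")
for x in chunks(t,"top",(195,170,315,240),.03):
    p=tray(x[3])
    if x[1]<100 and (abs(p)<[135,50]).all(): print(round(x[2]),x[1],p.round(1))
a=cv2.resize(t[140:290,185:415],(690,450),interpolation=2);cv2.imwrite("pics/z5.png",a)
cv2.imwrite("pics/z6.png",cv2.resize(s[150:360,180:345],(471,600),interpolation=2))
E
```

```text
[0.38486583 0.20515083 0.20942005] 35.4
146 45 [-110.3  -18.8]
58 68 [  3.4 -33.5]
110 52 [ 81.3 -30.4]
85 55 [-111.3   18.1]
22 77 [ 3.3 -5.2]
178 53 [83.5 -3.8]
30 60 [ 0.7 30.6]
99 64 [81.5 29.8]
```

View pics/z5.png

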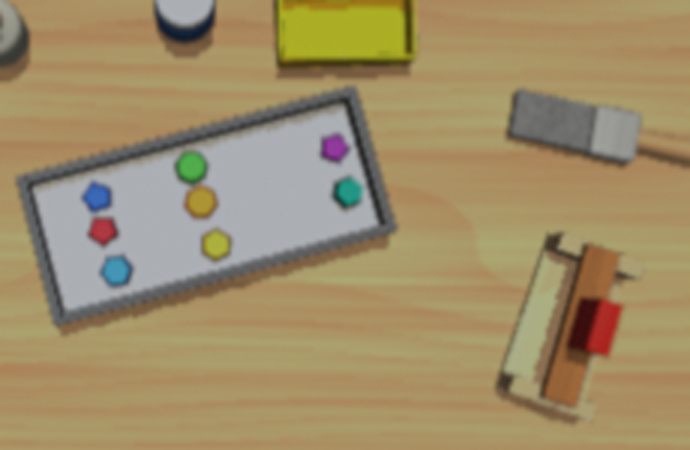

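View pics/z6.png

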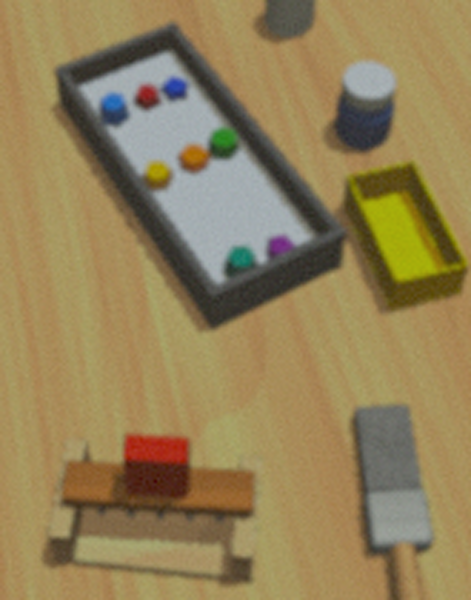

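Both views show the chunks in rows of 3, 3 and 2 with both halves of every third filled, and the rake back on its rest at about (590,325) in the top crop.

```bash
python3 -c "
from workcell import *
print(job_done())"
```

```text
the job is handed in; nothing more can be done
None
```

I spread the eight chunks 2, 3 and 3 over the near, middle and far thirds, with both halves of each third filled, laid the rake back on its rest and handed the job in at about 35 s; no verdict came back.

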